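# Clamp a stone billet on its slide in the spring bonding press

### The job

The stone billet has just been glued to its glass slide and must cure under pressure. Lift the press arm out of the empty nest against its spring, swing it aside and ease it down, and lay the billet in the nest, slide underneath. Then pull the arm all the way up to its stop, swing it back over the billet and ease its foot down so that the spring clamps it; never let the arm snap down, and leave the other things on the desk where they are.

Things in the scene. Friction and masses are not known exactly. Their poses are not given: they have to be found in the camera images.
- press: Spring bonding press, fixed; place and yaw vary. Stands on the grey desk mat, whose top is z = 2 mm. Base plate 12 mm high, x = -47 to +60, y = -28 to +28 mm about its origin (underside, midway between post and nest; x axis from post to nest). Post: dark spring barrel at x = -23.5, 22 mm across, 46 mm high. Nest at x = +23.5. With the arm down the knob's top is highest, 76 mm
- press_nest (a point): Centre of the nest's floor, 12 mm above the mat, axes as the press. Four corner angles 4 mm high enclose 54 mm (along press x) by 34 mm (along y); the long sides are open for 42 mm in the middle, where the fingers can go
- press_plunger (a joint): Height of the sprung arm in m: 0 fully down, 0.031 at its upper stop. The spring presses it down, 8 N at the bottom, 14 N at the stop: let go, it snaps down (lower it held, well under 0.4 m/s). At 0 the foot is 1 mm above the nest floor, inside the corner angles, and swings out only when lifted over 4 mm; resting on the seated billet it reads 0.025, so it passes over the billet only near the stop
- press_arm (a joint): Swing of the arm about the upright post in rad, 0 with the foot over the nest, positive counter-clockwise from above, -1.6 to 1.6. Starts near 0; may be swung aside either way (over 0.9 is clear of the nest), stays where it is left. Steel bar 19 to 25 mm wide at its ends, 8 mm thick, underside 47 mm above the mat when down, reaching 57 mm from the post axis
- press_knob (a point): Middle of the fluted black knob on the arm, on the post axis: 24 mm across, 27 mm at its top rim, 21 mm high, from the arm's upper face (10 mm below this point) to 11 mm above it. Gripped from above at any yaw: lifting it lifts the arm, turning it swings the arm. This point is 65 mm above the mat when the arm is down
- press_foot (a point): Centre of the underside of the rubber foot pad, 18 mm across, on a stud under the arm's end, 47 mm from the post axis
- billet: Sawn grey stone billet 40 x 24 x 24 mm on a glass slide 48 x 28 x 2 mm, 26 mm high in all, about 60 g, loose, lying slide down on the mat on one side of the press or the other. Origin at the centre of the slide's underside, z up, x along its length. Grasp across the stone's 24 mm (its y)
- monitor_edge (a point): A point on the lower edge of a big black monitor that stands between the robot and the desk's right part, always in the same place: its upright panel, 60 mm thick, runs from about (0.15, 0.14) to (0.53, -0.24) m, 0.10 to 0.42 m above the desk. All the work lies in front of its screen, to the left; on the near side stand only low fixed things (a tin, a slide box)
- focus_knob (a point): Tip of the microscope's focus knob, fixed: it overhangs the desk from x = 0.52 m on, y from -0.09 to -0.035 m, 0.20 to 0.28 m up; keep the gripper's body clear of it. The microscope's white base, 0.10 m high, begins at x = 0.575 m, its handwheel (y 0.10 to 0.17 m, up to 87 mm) at x = 0.53 m
- weight_small: Small turned steel weight, 30 mm across, 24 mm high; bystander. Origin at the centre of its underside
- loupe: Black eye loupe, 31 mm across, 27 mm high; bystander. Origin at the centre of its underside
- lens_cap: Black lens cap, 53 mm across, 10 mm high; bystander. Origin at the centre of its underside

How it is judged:
On the way, in this order (a step that is already met when the one before it is completed fails the run):
1. the press arm has been swung aside by over 0.9 rad and let all the way down ((value of joint press_arm above 0.9 rad or value of joint press_arm below -0.9 rad) and value of joint press_plunger below 0.003 m), for 0.2 s.
2. the billet lies flat in the nest, slide down, and has been let go (distance between billet and press_nest below 0.006 m and angle between billet's own z axis and vertical below 0.06 rad and angle between the x axis of billet and the x axis of press, either way round below 0.25 rad and contact force between the fingers and billet below 0.1 N), for 0.2 s.
3. the press arm has been pulled up to its stop (joint over 0.028 m) (value of joint press_plunger above 0.028 m), for 0.1 s.
At the end, for the whole second after the job is handed in: The billet lies still, flat and slide down in the nest, within 6 mm of its centre and 0.25 rad of its direction; the arm stands over it within 0.17 rad, its foot resting on the stone (plunger 23.5 to 26.5 mm) and pressing with over 6 N (value of joint press_arm between -0.17 and 0.17 rad and value of joint press_plunger between 0.0235 and 0.0265 m and contact force between press_arm and billet above 6 N and distance between billet and press_nest below 0.006 m and angle between billet's own z axis and vertical below 0.06 rad and angle between the x axis of billet and the x axis of press, either way round below 0.25 rad and linear speed of billet below 0.02 m/s); the robot touches nothing.
It fails at once if the press arm snaps down (faster than 0.42 m/s) (velocity of joint press_plunger below -0.42 m/s).
It fails at once if the billet is tipped over 0.6 rad (angle between billet's own z axis and vertical above 0.6 rad).
It fails at once if a bystander (weight, loupe, lens cap) is moved by over 15 mm (distance of any of weight_small, loupe, lens_cap from where it was at the start of the episode above 0.015 m).
It also fails if it takes over 69 s, if anything falls off the work surface, if the arm or the gripper's body presses on something with over 40 N, if the wrist force passes 120 N, or if a joint passes its speed limit or range.

### The arm

A 6-joint arm with a two-finger parallel gripper is mounted at the origin on the work surface; the furniture and walls round the work are solid. World frame = base frame: x ahead of the robot, y to its left, z up, the work surface at z = 0. Lengths are in m, angles in rad, forces in N, time in s.
With the tool pointing down it reaches from about 0.325 to 0.85 m from the base axis. Payload 15.5 kg.
Tool frame: the origin (TCP) lies between the finger pads; the fingertips stand 25 mm ahead of it and the grasp point (between the pads) lies 6 mm ahead of it; z points along the fingers, y is the line along which they close (so a half turn about z gives the same grasp; the last joint's range is limited). The gripper opens to 91 mm and grips with 3 to 60 N. Pads are 32 mm wide; open, the fingers measure 118 mm over their backs; the gripper's body (76 mm by 178 mm) begins 60 mm behind the grasp point.
Start: joints at [0.624, 0.494, 1.345, -0, 1.302, -0.096], TCP at [0.47, 0.412, 0.239] pointing down, gripper open.
Joint ranges: [-2.91, 2.91], [-0.82, 2.16], [0.22, 2.67], [-1.22, 4.37], [0.12, 2.79], [-3.08, 3.08]. Speed limits (rad/s): [1.89, 1.89, 2.57, 3.01, 3.01, 3.01].

### API

Orientations are given as a rotation vector (axis times angle).
In Python, from workcell import env gives the robot as it stands.
- The arm moves only by the tool steer_hand, called after "Request:" by a JSON object that holds its "op" and its "data", one argument or row to a line. Schema: {"type":"object","properties":{"ticks":{"type":"array","items":{"type":"number"},"minItems":5,"maxItems":100},"force":{"type":"number"},"only":{"type":"string"},"quiet":{"type":"boolean"},"lines":{"type":"string"}},"required":["ticks"],"additionalProperties":false}. ticks is one flat list of numbers that holds 1 to 20 rows one after another, with no inner brackets; each row has 5 numbers: dx, dy, dz in mm, then a turn about the tool's z in units of 0.05 rad, then the finger opening in m; each row shifts and turns the commanded pose from where the row before left it, along the tool's axes as they then stand; what a row does not reach is not made up. A row lasts 1/8 s, in which the tool goes at most 0.0625 m and 0.188 rad, less where a joint would pass 70% of its speed; a pose out of reach is approached as far as the arm can. The fingers move at their own pace and stop on an object; force is the grip in N (left out, the last holds). Time passes only in rows, so rows that do not move let the fingers close. The tool returns the time, the measured TCP pose, the force, the opening and the grip force at its end. only (a regular expression) keeps the lines of the reply that match it, lines (a string "A,B") keeps lines A to B, and quiet returns only ok. Input that does not fit is refused with a message, and nothing moves.
- env.get_state(): the state, without advancing time (a new reading comes with each control period).
- env.grab_frame(name): name is "side" or "top"; returns a dict with "frame" (480x640x3 uint8, blue, green, red), "intrinsics" (3x3 intrinsics, pixels), "extrinsics" (4x4, takes a point from world to camera coordinates). Camera axes: x right, y down, z forward; pixel columns grow to the right and rows downward; lengths in m; the calibration is good to about 2 mm. A picture is of the moment at which its call begins. There is no depth.
- env.hand_in(): hands the job in; it is judged then, once.
The state is a dict: "time_s": time; "joint_pos": joint angles; "qd": joint speeds; "effort": joint torques, N m; "ee_pos": TCP position; "orientation": TCP orientation; "wrist_force": force on the tool from outside, world axes, zero at the start; "moment": the same for the moment, N m; "width": finger opening in m; "finger_force": force on a finger pad.
Only numpy, scipy, OpenCV 4.12 (cv2) and the standard library are available. Lean on these libraries where they do the work, as an engineer would, in place of code of your own. Each camera call takes 0.05 s, during which the arm holds its last target. There are 200 camera calls.

## Working session

There is one attempt and no reset: what is moved stays moved. The work goes in short steps, Python scripts to look and compute and a tool call to move; the robot and the scene stay as the last step left them, time stands still between calls to the robot, and variables do not carry over. Pictures are saved under pics/ and viewed, at most 10 in all, crops included, and the job is handed in when it is done.

```bash
ls; mkdir -p pics; python3 - <<'E'
from workcell import env
import cv2,numpy as np
s=env.get_state();print(s)
for n in("side","top"):
    f=env.grab_frame(n);cv2.imwrite(f"pics/{n}0.png",f["frame"]);np.savez(f"{n}.npz",K=f["intrinsics"],T=f["extrinsics"]);print(n,f["intrinsics"],f["extrinsics"])
E
```

```text
pics
workcell.py
{'time_s': 0.0, 'joint_pos': array([ 6.23495594e-01,  4.94181106e-01,  1.34612084e+00, -1.44724495e-06,
        1.30247865e+00, -9.54867641e-02]), 'qd': array([ 6.85387309e-04, -9.97891864e-04, -7.43822467e-04,  2.52246638e-03,
       -1.41578002e-03, -8.25212846e-05]), 'effort': array([ 1.57999224e-03, -8.78798032e+01, -3.81863880e+01,  7.10778264e-02,
        5.29478118e-02, -3.27448952e-04]), 'ee_pos': array([0.47001476, 0.41144704, 0.23834302]), 'orientation': array([-1.29769462e+00, -2.86039869e+00,  1.61885137e-03]), 'wrist_force': array([ 0.18361587, -0.6984142 ,  0.18280343]), 'moment': array([0.04555253, 0.01654791, 0.02111808]), 'finger_force': 0.0, 'width': 0.09122656880933981}
side [[611.90835707   0.         324.00497253]
 [  0.         611.90835707 240.89896389]
 [  0.           0.           1.        ]] [[-0.97878234 -0.20488547  0.00266004  0.45236482]
 [-0.10531281  0.49188127 -0.86426965  0.17049703]
 [ 0.17576787 -0.846212   -0.50302177  0.99763955]
 [ 0.          0.          0.          1.        ]]
top [[485.66321251   0.         320.4248213 ]
 [  0.         485.66321251 235.18153632]
 [  0.           0.           1.        ]] [[ 0.01577052 -0.99986831 -0.00382767  0.01885381]
 [-0.97772808 -0.01461982 -0.20936588  0.47989253]
 [ 0.20928235  0.00704423 -0.97782988  0.92259439]
 [ 0.          0.          0.          1.        ]]
```

View pics/side0.png

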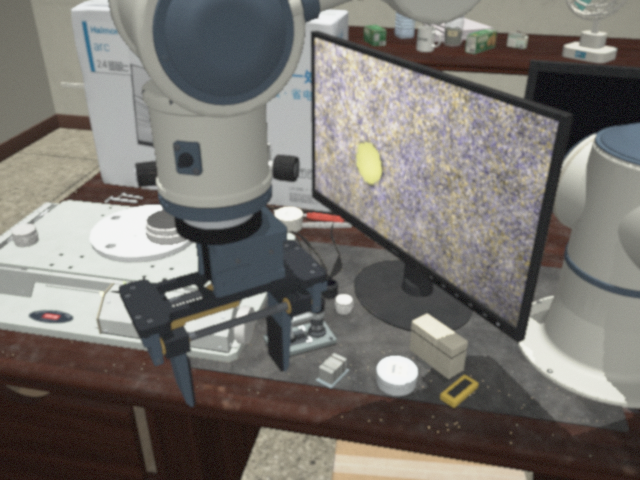

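View pics/top0.png

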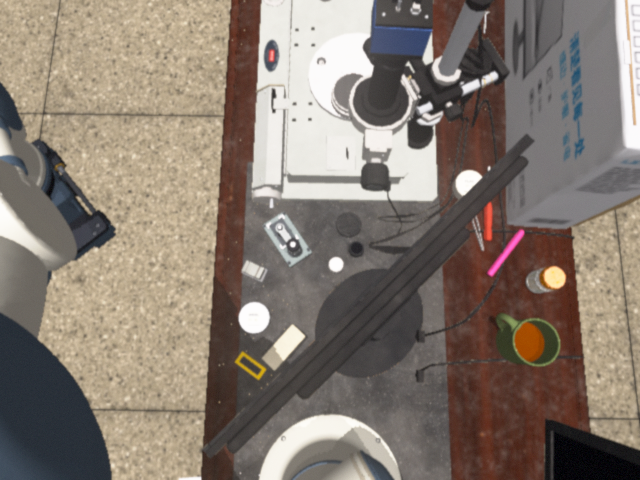

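Side view: the press is partly hidden by the gripper (about 300,335), with the billet at (333,368). Top view: press at (288,240), knob about (293,245), billet (254,271), lens cap (347,224), loupe (357,249), weight (336,264). I'll raise the gripper to clear the side view, then look at enlarged crops.

The rows are not in the units I measure in: shifts go in mm and turns go in units of 0.05 rad. I convert before sending: -0.0625 m is -62.5, -0.03 m is -30.

Request:
{"op": "steer_hand", "data": {
  "ticks": [0,0,-62.5,0,0.091,0,0,-62.5,0,0.091,0,0,-30,0,0.091,0,0,0,0,0.091]
}}

```text
time_s: 0.6
ee_pos: [0.4709, 0.4121, 0.3963]
orientation: [1.297, 2.859, 0.006]
wrist_force: [0.4, -0.5, -0.7]
width: 0.0912
finger_force: 0.0
```

```bash
python3 - <<'E'
from workcell import env
import cv2,numpy as np
s=env.grab_frame("side")["frame"];t=cv2.imread("pics/top0.png")
a=cv2.resize(t[190:310,220:380],(800,600),interpolation=cv2.INTER_CUBIC)
b=cv2.resize(s[270:405,240:420],(800,600),interpolation=cv2.INTER_CUBIC)
cv2.imwrite("pics/topc.png",a);cv2.imwrite("pics/sidec.png",b)
E
```

```text
(no output)
```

View pics/topc.png

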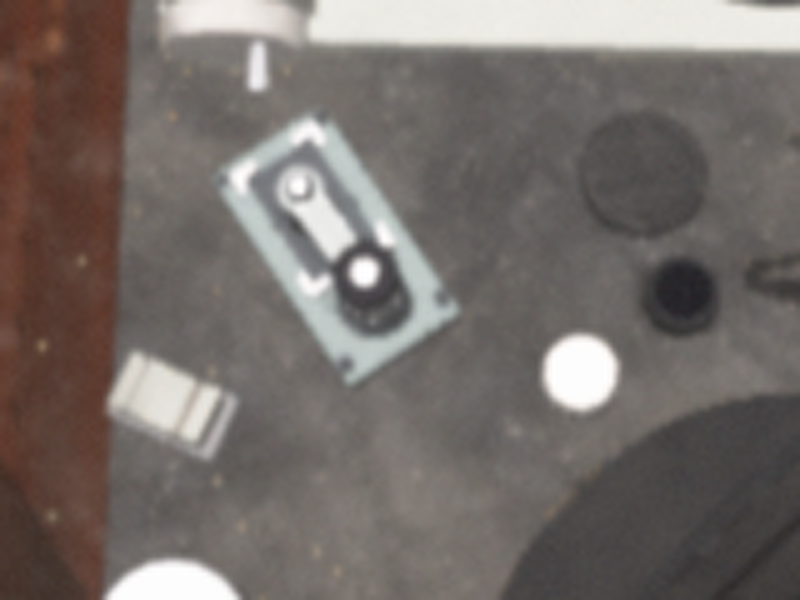

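View pics/sidec.png

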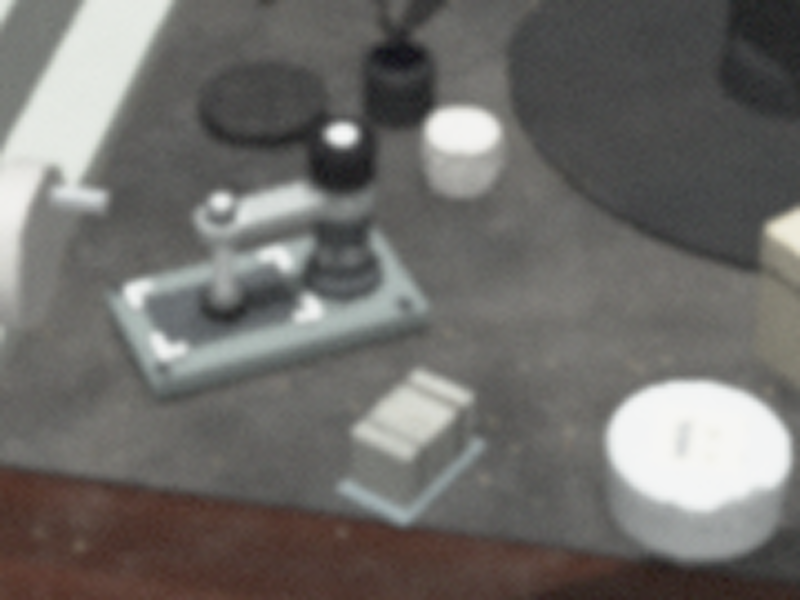

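Top crop (5x, offset 220,190): knob cap (365,271), plate corners (218,180), (322,112), (460,312) and (350,385), stone top at (137,352), (232,393), (200,445) and (108,405). Side crop (4.44x, offset 240,270): knob cap (343,134), plate corners (158,382), (110,293), (375,232) and (428,310), stone top at (352,428), (420,368), (475,398) and (412,457).

```bash
cat > h.py <<'E'
import numpy as np,cv2
C={n:np.load(f"{n}.npz") for n in("top","side")}
P={n:C[n]["K"]@C[n]["T"][:3] for n in C}
def tri(t,s):
    X=cv2.triangulatePoints(P["top"],P["side"],np.float64(t).T,np.float64(s).T);return (X[:3]/X[3]).T
def atz(n,px,z):
    M=P[n];out=[]
    for u,v in px:
        H=np.c_[M[:,0],M[:,1],M[:,2]*z+M[:,3]];w=np.linalg.solve(H,[u,v,1]);out.append(w[:2]/w[2])
    return np.array(out)
tc=lambda p:np.array(p,float)/5+[220,190]
sc=lambda p:np.array(p,float)/(800/180)+[240,270]
E
python3 - <<'E'
from h import *
np.set_printoptions(precision=4,suppress=True)
T=tc([(365,271),(299,187),(218,180),(322,112),(460,312),(350,385),(137,352),(232,393),(200,445),(108,405),(580,372)])
S=sc([(343,134),(222,205),(158,382),(110,293),(375,232),(428,310),(352,428),(420,368),(475,398),(412,457),(462,128)])
X=tri(T,S);print(X)
z=[.078,.061]+[.014]*4+[.028]*4+[.026]
for i in range(len(z)): print(atz("top",T[i:i+1],z[i])[0],atz("side",S[i:i+1],z[i])[0])
E
```

```text
[[ 0.4562  0.0791  0.0776]
 [ 0.4936  0.1074  0.061 ]
 [ 0.508   0.1464  0.0099]
 [ 0.5382  0.1036  0.0107]
 [ 0.4522  0.0435  0.0075]
 [ 0.4221  0.0883  0.0104]
 [ 0.4319  0.1742  0.0271]
 [ 0.4162  0.1353  0.0234]
 [ 0.3947  0.1473  0.0241]
 [ 0.4096  0.1847  0.0279]
 [ 0.4268 -0.0061  0.0249]]
[0.455  0.0789] [0.4568 0.0795]
[0.492  0.1073] [0.4947 0.1072]
[0.5053 0.1456] [0.5077 0.1507]
[0.5353 0.103 ] [0.5382 0.1072]
[0.4508 0.0433] [0.4508 0.0517]
[0.4197 0.0879] [0.4226 0.0925]
[0.4298 0.1739] [0.4329 0.175 ]
[0.4137 0.1346] [0.4164 0.1404]
[0.3924 0.1467] [0.3952 0.1517]
[0.408  0.1846] [0.4105 0.1847]
[ 0.4247 -0.0062] [ 0.4278 -0.0047]
```

```bash
cat > go.py <<'E'
import sys,numpy as np
from workcell import env
from scipy.spatial.transform import Rotation as R
np.set_printoptions(precision=4,suppress=True)
# args: x y z [tool-y yaw]; prints delta in tool axes, turn about tool z (mod pi)
s=env.get_state();Rm=R.from_rotvec(s["orientation"]).as_matrix()
yaw=np.arctan2(Rm[1,1],Rm[0,1]);a=list(map(float,sys.argv[1:]))
print("t",s["time_s"],"pos",s["ee_pos"],"yaw_y",yaw,"tilt",Rm[:2,2],"F",s["wrist_force"],"w",s["width"],"q",s["joint_pos"])
if len(a)>2: print("tool delta",Rm.T@(np.array(a[:3])-s["ee_pos"]))
if len(a)>3: print("turn",(yaw-a[3]+np.pi/2)%np.pi-np.pi/2)
E
python3 go.py 0.456 0.079 0.396
```

```text
t 0.65 pos [0.4704 0.4117 0.3943] yaw_y 0.7190254661450788 tilt [0.0008 0.0006] F [-1.127   0.3191 -0.8865] w 0.09111029444754348 q [ 0.6235  0.394   1.0941  0.      1.6525 -0.0955]
tool delta [-0.2409 -0.23   -0.002 ]
```

To row units: -0.03 m is -30, -0.0287 m is -28.7.

Request:
{"op": "steer_hand", "data": {
  "ticks": [-30,-28.7,0,0,0.06,-30,-28.7,0,0,0.06,-30,-28.7,0,0,0.06,-30,-28.7,0,0,0.06,-30,-28.7,0,0,0.06,-30,-28.7,0,0,0.06,-30,-28.7,0,0,0.06,-30,-28.7,0,0,0.06,0,0,0,0,0.06]
}}

```text
time_s: 1.78
ee_pos: [0.4549, 0.0778, 0.3926]
orientation: [-1.301, -2.857, 0.002]
wrist_force: [1.1, -0.5, 0.5]
width: 0.0602
finger_force: 0.0
```

```bash
python3 go.py 0.456 0.079 0.085
python3 - <<'E'
from workcell import env
import cv2
cv2.imwrite("pics/a.png",env.grab_frame("side")["frame"])
E
```

```text
t 1.775 pos [0.4549 0.0778 0.3926] yaw_y 0.7159659659369585 tilt [-0.0025 -0.0005] F [ 1.0827 -0.4679  0.5481] w 0.060209441293930584 q [ 0.0401  0.13    1.4675 -0.0004  1.5466 -0.6758]
tool delta [-0.0002  0.0023  0.3076]
```

View pics/a.png

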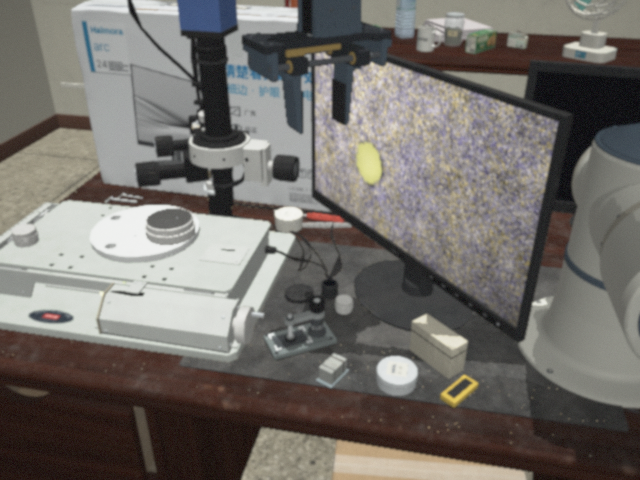

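The gripper hangs above the press (about 320,100) and clear of the monitor. The press at (300,335) and the billet at (333,368) are now fully visible. Descending.

To row units: 0.045 m is 45, 0.0023 m is 2.3.

Request:
{"op": "steer_hand", "data": {
  "ticks": [0,2.3,45,0,0.06,0,0,45,0,0.06,0,0,45,0,0.06,0,0,45,0,0.06,0,0,45,0,0.06,0,0,45,0,0.06,0,0,0,0,0.06]
}}

```text
time_s: 2.7
ee_pos: [0.455, 0.0821, 0.1214]
orientation: [-1.294, -2.856, 0.005]
wrist_force: [-0.1, -0.4, 0.6]
width: 0.0602
finger_force: 0.0
```

```bash
python3 go.py 0.456 0.079 0.085
```

```text
t 2.7 pos [0.455  0.0821 0.1214] yaw_y 0.7198649433910698 tilt [-0.0068 -0.0002] F [-0.0947 -0.3618  0.5884] w 0.06020719638777701 q [ 0.0491  0.4443  1.8671  0.0002  0.837  -0.6709]
tool delta [-0.0031 -0.0011  0.0364]
```

To row units: 0.012 m is 12, 0.007 m is 7.

Request:
{"op": "steer_hand", "data": {
  "ticks": [-1.5,-0.5,12,0,0.06,0,0,12,0,0.06,0,0,7,0,0.06,0,0,0,0,0.06]
}}

```text
time_s: 3.2
ee_pos: [0.4578, 0.0799, 0.0928]
orientation: [-1.298, -2.861, 0.0]
wrist_force: [-0.3, 0.3, -0.2]
width: 0.06
finger_force: 0.0
```

```bash
python3 go.py 0.456 0.079 0.085
```

```text
t 3.2 pos [0.4578 0.0799 0.0928] yaw_y 0.7189002753947096 tilt [-0.0004 -0.    ] F [-0.3487  0.3227 -0.1939] w 0.06002090051459284 q [ 0.0441  0.4961  1.8922  0.      0.7538 -0.6748]
tool delta [ 0.0005 -0.0019  0.0078]
```

Request:
{"op": "steer_hand", "data": {
  "ticks": [0,0,0,0,0.06,0,0,0,0,0.06]
}}

```text
time_s: 3.45
ee_pos: [0.4581, 0.0799, 0.0932]
orientation: [1.298, 2.86, 0.0]
wrist_force: [0.3, -0.4, 0.2]
width: 0.0599
finger_force: 0.0
```

```bash
python3 go.py 0.456 0.079 0.085
```

```text
t 3.45 pos [0.4581 0.0799 0.0932] yaw_y 0.718921488145639 tilt [0.0005 0.    ] F [ 0.2826 -0.4217  0.1707] w 0.059905732284911535 q [ 0.0441  0.4952  1.8918  0.      0.754  -0.6748]
tool delta [ 0.0007 -0.0022  0.0082]
```

Request:
{"op": "steer_hand", "data": {
  "ticks": [0.5,-2,4,0,0.06,0,0,4,0,0.06,0,0,0,0,0.06,0,0,0,0,0.024,0,0,0,0,0.015,0,0,0,0,0.015,0,0,0,0,0.015,0,0,0,0,0.015],
  "force": 50
}}

```text
time_s: 4.45
ee_pos: [0.4564, 0.0791, 0.085]
orientation: [1.298, 2.86, 0.001]
wrist_force: [1.2, 3.3, 0.7]
width: 0.0238
finger_force: 50.0
```

```bash
python3 go.py 0.456 0.079 0.085
```

```text
t 4.45 pos [0.4564 0.0791 0.085 ] yaw_y 0.7189387173167507 tilt [0.0006 0.0002] F [1.1591 3.3071 0.7475] w 0.023783249547895752 q [ 0.0424  0.5089  1.903   0.0003  0.7291 -0.6767]
tool delta [ 0.0002 -0.0004  0.    ]
```

To row units: -0.004 m is -4.

Request:
{"op": "steer_hand", "data": {
  "ticks": [0,0,-4,0,0.015,0,0,-4,0,0.015,0,0,-4,0,0.015,0,0,-4,0,0.015,0,0,0,0,0.015]
}}

```text
time_s: 5.08
ee_pos: [0.4564, 0.0791, 0.1009]
orientation: [1.298, 2.861, 0.001]
wrist_force: [4.4, 4.5, -13.3]
width: 0.0234
finger_force: 50.0
```

Request:
{"op": "steer_hand", "data": {
  "ticks": [0,0,0,2,0.015,0,0,0,2,0.015,0,0,0,2,0.015,0,0,0,0,0.015]
}}

```text
time_s: 5.58
ee_pos: [0.4565, 0.0791, 0.1007]
orientation: [1.713, 2.633, 0.001]
wrist_force: [5.4, 3.7, -12.4]
width: 0.0236
finger_force: 50.0
```

```bash
python3 go.py 0.456 0.079 0.085
```

```text
t 5.575 pos [0.4565 0.0791 0.1007] yaw_y 0.41718254661140763 tilt [0.0004 0.0003] F [  5.4007   3.6639 -12.37  ] w 0.02355397829354172 q [ 0.0425  0.4799  1.8895  0.0004  0.7717 -0.375 ]
tool delta [ 0.0001 -0.0005  0.0157]
```

To row units: 0.1 rad is 2.

Request:
{"op": "steer_hand", "data": {
  "ticks": [0,0,0,2,0.015,0,0,0,2,0.015,0,0,0,2,0.015,0,0,0,2,0.015,0,0,0,2,0.015,0,0,0,2,0.015,0,0,0,2,0.015,0,0,0,2,0.015,0,0,0,2,0.015,0,0,0,2,0.015,0,0,0,0,0.015]
}}

```text
time_s: 6.95
ee_pos: [0.4568, 0.0791, 0.1008]
orientation: [2.766, 1.489, 0.002]
wrist_force: [7.1, 3.2, -12.1]
width: 0.0236
finger_force: 50.0
```

Request:
{"op": "steer_hand", "data": {
  "ticks": [0,0,4,0,0.015,0,0,4,0,0.015,0,0,4,0,0.015,0,0,3.5,0,0.015,0,0,0,0,0.015,0,0,0,0,0.015]
}}

```text
time_s: 7.7
ee_pos: [0.4568, 0.0791, 0.0853]
orientation: [2.764, 1.492, 0.002]
wrist_force: [5.8, 3.6, -10.1]
width: 0.0237
finger_force: 50.0
```

```bash
python3 go.py 0.456 0.079 0.085
python3 - <<'E'
from workcell import env
import cv2
s=env.grab_frame("side")["frame"]
cv2.imwrite("pics/b.png",cv2.resize(s[210:390,200:440],(800,600),interpolation=cv2.INTER_CUBIC))
E
```

```text
t 7.7 pos [0.4568 0.0791 0.0853] yaw_y -0.5811327098242208 tilt [0.0012 0.0002] F [  5.7681   3.631  -10.0546] w 0.02367986159825064 q [0.0424 0.5085 1.9021 0.0002 0.7298 0.6233]
tool delta [-0.0005 -0.0007  0.0003]
```

View pics/b.png

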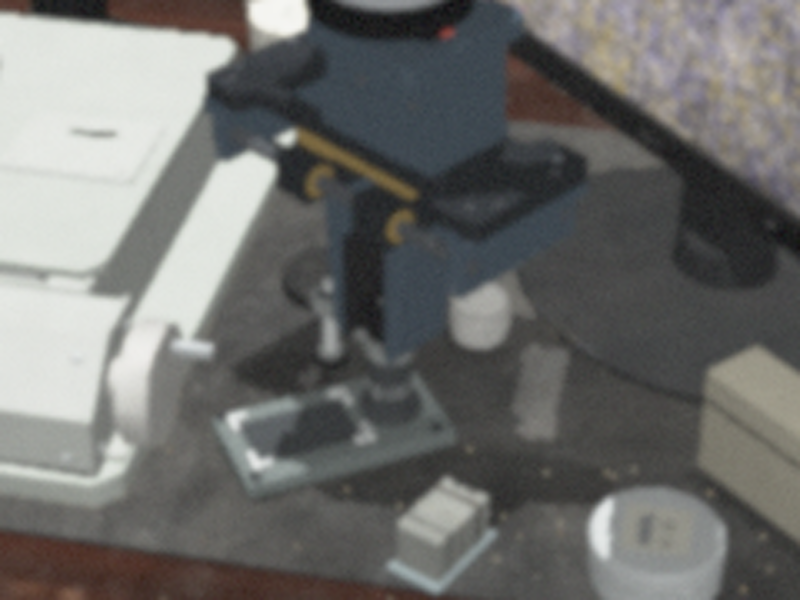

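The arm is swung clear of the nest, with its foot at about (330,355) behind the plate. The wrist still carries about 10 N, so it isn't quite down yet. I'll ease it the rest of the way.

Request:
{"op": "steer_hand", "data": {
  "ticks": [0,0,1,0,0.015,0,0,1,0,0.015,0,0,0,0,0.015]
}}

```text
time_s: 8.12
ee_pos: [0.4571, 0.0791, 0.0845]
orientation: [2.764, 1.492, 0.004]
wrist_force: [-0.7, 3.1, 24.3]
width: 0.0235
finger_force: 50.0
```

```bash
python3 go.py
```

```text
t 8.125 pos [0.4571 0.0791 0.0845] yaw_y -0.581017174141507 tilt [0.0024 0.0002] F [-0.6733  3.1    24.3436] w 0.023455330789361524 q [0.0424 0.5099 1.9033 0.0002 0.726  0.6233]
```

To row units: -0.03 m is -30, -0.0007 m is -0.7.

Request:
{"op": "steer_hand", "data": {
  "ticks": [0,0,-0.7,0,0.015,0,0,0,0,0.03,0,0,0,0,0.06,0,0,0,0,0.06,0,0,-30,0,0.06,0,0,-30,0,0.06,0,0,0,0,0.06]
}}

```text
time_s: 9.0
ee_pos: [0.457, 0.079, 0.1456]
orientation: [2.763, 1.491, 0.004]
wrist_force: [-0.2, -0.7, 0.3]
width: 0.0602
finger_force: 0.0
```

```bash
python3 go.py 0.4131 0.1604 0.15 -0.40
```

```text
t 9.0 pos [0.457  0.079  0.1456] yaw_y -0.5809467392966602 tilt [0.0031 0.0001] F [-0.2416 -0.7177  0.255 ] w 0.06019126650199857 q [ 0.0423  0.4013  1.8464 -0.0001  0.8908  0.6233]
tool delta [ 0.044  -0.0814 -0.0045]
turn -0.18094673929666016
```

Request:
{"op": "steer_hand", "data": {
  "ticks": [21.5,-40.7,0,-1.8,0.06,21.5,-40.7,0,-1.82,0.06,0,0,0,0,0.06]
}}

```text
time_s: 9.38
ee_pos: [0.4058, 0.1589, 0.1433]
orientation: [-2.614, -1.741, 0.003]
wrist_force: [0.2, -0.3, -0.2]
width: 0.0605
finger_force: 0.0
```

```bash
python3 go.py 0.4128 0.1612 0.07 -0.40
```

```text
t 9.375 pos [0.4058 0.1589 0.1433] yaw_y -0.39585728259045927 tilt [-0.0024 -0.0004] F [ 0.2319 -0.3325 -0.1821] w 0.060492622109766796 q [0.2358 0.3759 1.9086 0.0003 0.8595 0.6315]
tool delta [0.0049 0.0057 0.0733]
turn 0.004142717409540753
```

Request:
{"op": "steer_hand", "data": {
  "ticks": [0,0,30,0,0.06,0,0,30,0,0.06,0,0,0,0,0.06,0,0,0,0,0.06]
}}

```text
time_s: 9.88
ee_pos: [0.4084, 0.1572, 0.0845]
orientation: [-2.619, -1.735, 0.0]
wrist_force: [0.4, 0.6, 0.6]
width: 0.06
finger_force: 0.0
```

```bash
python3 go.py 0.4128 0.1612 0.0305 -0.40
```

```text
t 9.875 pos [0.4084 0.1572 0.0845] yaw_y -0.4006134549951728 tilt [-0.0002 -0.0001] F [0.3931 0.61   0.5611] w 0.060046442111576545 q [ 0.2308  0.4881  1.9636 -0.0001  0.6901  0.6314]
tool delta [0.0054 0.0025 0.054 ]
turn -0.0006134549951728463
```

To row units: 0.02 m is 20, 0.015 m is 15.

Request:
{"op": "steer_hand", "data": {
  "ticks": [5.4,2.5,20,0,0.06,0,0,15,0,0.06,0,0,9,0,0.06,0,0,0,0,0.06,0,0,0,0,0.06]
}}

```text
time_s: 10.5
ee_pos: [0.4128, 0.1614, 0.0407]
orientation: [2.618, 1.736, 0.001]
wrist_force: [0.4, 0.0, 0.4]
width: 0.0601
finger_force: 0.0
```

```bash
python3 go.py 0.4128 0.1612 0.0305 -0.40
python3 - <<'E'
from workcell import env
import cv2
s=env.grab_frame("side")["frame"]
cv2.imwrite("pics/c.png",cv2.resize(s[270:405,240:420],(800,600),interpolation=cv2.INTER_CUBIC))
E
```

```text
t 10.5 pos [0.4128 0.1614 0.0407] yaw_y -0.4000655965556129 tilt [0.0008 0.0002] F [0.4294 0.0151 0.3622] w 0.06011065970114529 q [ 0.2379  0.5826  1.9826 -0.      0.5755  0.638 ]
tool delta [-0.0003  0.      0.0102]
turn -6.559655561289013e-05
```

View pics/c.png

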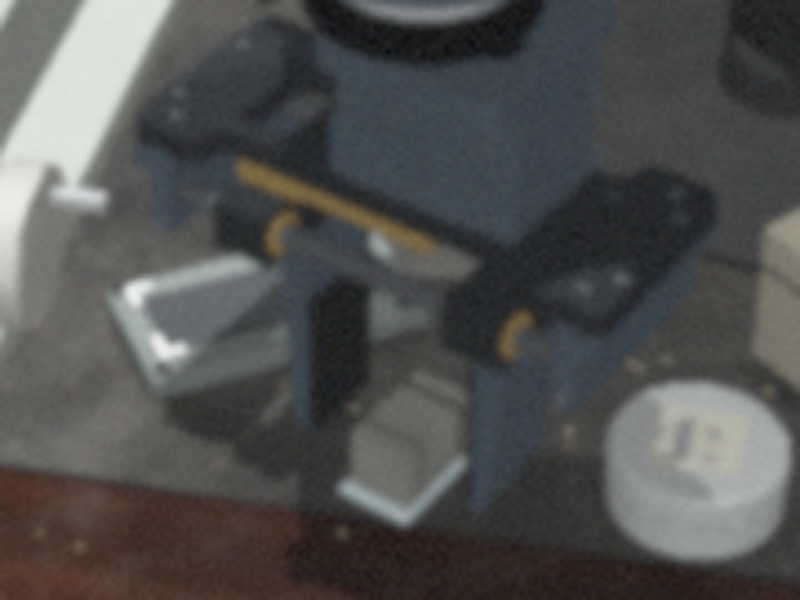

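The open fingers straddle the stone at about (410,440), roughly centred. Descend the last 10 mm and close.

To row units: 0.005 m is 5.

Request:
{"op": "steer_hand", "data": {
  "ticks": [0,0,5,0,0.06,0,0,5,0,0.06,0,0,0,0,0.06,0,0,0,0,0.03,0,0,0,0,0.015,0,0,0,0,0.015,0,0,0,0,0.015],
  "force": 15
}}

```text
time_s: 11.42
ee_pos: [0.4126, 0.1614, 0.0302]
orientation: [2.618, 1.736, 0.0]
wrist_force: [-0.0, 0.4, 0.7]
width: 0.024
finger_force: 15.0
```

```bash
python3 go.py
```

```text
t 11.425 pos [0.4126 0.1614 0.0302] yaw_y -0.40002279463379564 tilt [0.0001 0.    ] F [-0.0402  0.4351  0.6838] w 0.02403698777482078 q [ 0.238   0.6052  1.9889 -0.      0.5474  0.638 ]
```

Request:
{"op": "steer_hand", "data": {
  "ticks": [0,0,-10,0,0.015,0,0,-20,0,0.015,0,0,-20,0,0.015,0,0,0,0,0.015]
}}

```text
time_s: 11.92
ee_pos: [0.4133, 0.1616, 0.0816]
orientation: [2.618, 1.735, 0.004]
wrist_force: [-0.4, 0.5, -0.8]
width: 0.0239
finger_force: 15.0
```

```bash
python3 go.py 0.4945 0.1052 0.08 -0.9708
python3 - <<'E'
from workcell import env
import cv2
s=env.grab_frame("side")["frame"]
cv2.imwrite("pics/d.png",cv2.resize(s[225:360,240:420],(800,600),interpolation=cv2.INTER_CUBIC))
E
```

```text
t 11.925 pos [0.4133 0.1616 0.0816] yaw_y -0.39994482661535186 tilt [0.0027 0.0007] F [-0.4202  0.4538 -0.7581] w 0.023870695566295695 q [0.2381 0.4983 1.9538 0.     0.6868 0.638 ]
tool delta [-0.0203  0.0968  0.0018]
turn 0.5708551733846479
```

View pics/d.png

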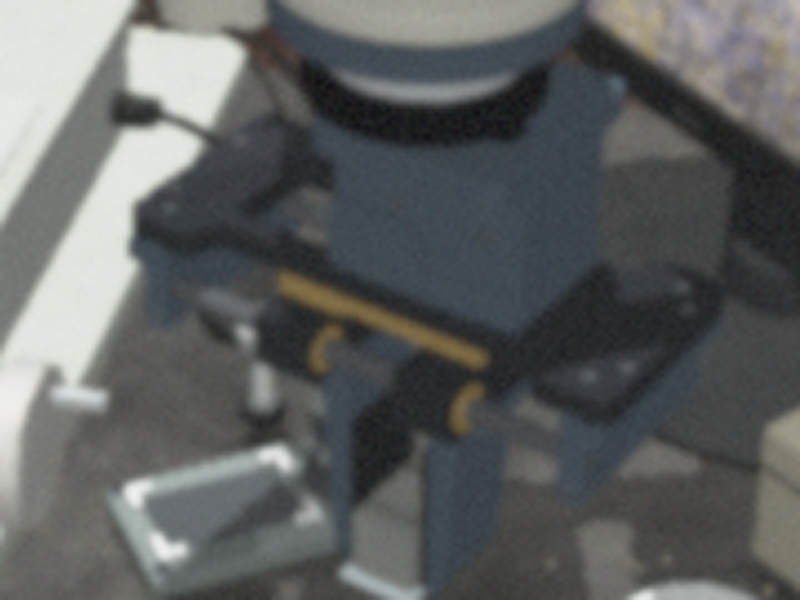

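The billet is held between the fingers, with the slide's near corners at crop (340,572) and (415,597). The empty nest's corner angles are at (130,490), (275,458), (308,512) and (168,545), and the press arm is aside at (260,400). I'll check how well the billet is centred along its length, and where the nest is.

```bash
python3 - <<'E'
from h import *
np.set_printoptions(precision=4,suppress=True)
ux=np.array([.3894,.9211]);uy=np.array([.9211,-.3894])
a=atz("side",sc([(340,488),(403,523),(485,443)]),.003)-[.4128,.1614]
print("on mat",a@ux,a@uy)
d=lambda p:np.array(p,float)/(800/180)+[240,225]
b=atz("side",d([(340,572),(415,597)]),.0545)-[.4133,.1616]
print("held",b@ux,b@uy)
Sn=d([(168,545),(130,490),(275,458),(308,512)]);Tn=tc([(240,180),(312,130),(383,235),(313,285)])
X=tri(Tn,Sn);print(X,X.mean(0)); print(atz("side",Sn,.018).mean(0),atz("top",Tn,.018).mean(0))
E
```

```text
on mat [ 0.0243  0.0259 -0.0226] [ 0.0155 -0.0115 -0.0128]
held [0.0243 0.0204] [ 0.0146 -0.0125]
[[0.5066 0.1362 0.0184]
 [0.5291 0.1071 0.0163]
 [0.4833 0.076  0.015 ]
 [0.4631 0.1045 0.0154]] [0.4955 0.1059 0.0163]
[0.4962 0.1078] [0.4933 0.1056]
```

To row units: -0.01 m is -10, 0.141 rad is 2.82.

Request:
{"op": "steer_hand", "data": {
  "ticks": [0,0,-10,2.82,0.015,0,0,0,2.82,0.015,0,0,0,2.82,0.015,0,0,0,2.82,0.015,0,0,0,0,0.015]
}}

```text
time_s: 12.6
ee_pos: [0.4122, 0.1613, 0.0896]
orientation: [-2.998, -0.94, 0.001]
wrist_force: [0.1, -0.4, -0.5]
width: 0.024
finger_force: 15.0
```

```bash
python3 go.py 0.4949 0.1055 0.0816 -0.964
```

```text
t 12.6 pos [0.4122 0.1613 0.0896] yaw_y -0.9632961940516468 tilt [-0.0009 -0.0002] F [ 0.0695 -0.3966 -0.5189] w 0.02403469596705567 q [ 0.238   0.4825  1.9467 -0.      0.7133  1.2013]
tool delta [0.036 0.093 0.008]
turn 0.0007038059483530645
```

To row units: 0.0233 m is 23.3, 0.009 m is 9.

Request:
{"op": "steer_hand", "data": {
  "ticks": [9,23.3,0,0,0.015,9,23.3,0,0,0.015,9,23.3,0,0,0.015,9,23.3,0,0,0.015,0,0,0,0,0.015,0,0,0,0,0.015,0,0,0,0,0.015]
}}

```text
time_s: 13.48
ee_pos: [0.4944, 0.1057, 0.09]
orientation: [-2.997, -0.941, 0.001]
wrist_force: [0.5, 0.0, -1.1]
width: 0.0238
finger_force: 15.0
```

```bash
python3 go.py 0.4949 0.1055 0.0505 -0.964
```

```text
t 13.475 pos [0.4944 0.1057 0.09  ] yaw_y -0.9624479705577333 tilt [-0.0009 -0.    ] F [ 0.5178  0.0278 -1.0917] w 0.02384166275508736 q [0.0925 0.5392 1.7958 0.     0.8075 1.0549]
tool delta [0.0003 0.0005 0.0395]
turn 0.0015520294422666225
```

To row units: 0.015 m is 15, 0.009 m is 9.

Request:
{"op": "steer_hand", "data": {
  "ticks": [0.3,0.5,15,0,0.015,0,0,15,0,0.015,0,0,9,0,0.015,0,0,0,0,0.015,0,0,0,0,0.015,0,0,0,0,0.015]
}}

```text
time_s: 14.22
ee_pos: [0.4961, 0.1052, 0.0515]
orientation: [2.998, 0.938, 0.001]
wrist_force: [-0.2, -0.3, -0.6]
width: 0.0238
finger_force: 15.0
```

```bash
python3 go.py 0.4949 0.1055 0.0425 -0.964
python3 - <<'E'
from workcell import env
import cv2
s=env.grab_frame("side")["frame"]
cv2.imwrite("pics/e.png",cv2.resize(s[290:380,250:370],(800,600),interpolation=cv2.INTER_CUBIC))
E
```

```text
t 14.225 pos [0.4961 0.1052 0.0515] yaw_y -0.9640457313314705 tilt [0.0008 0.0001] F [-0.2362 -0.2647 -0.6172] w 0.02378927271380252 q [ 0.0911  0.6071  1.8199 -0.      0.7139  1.0551]
tool delta [-0.0008 -0.001   0.009 ]
turn -4.5731331470566516e-05
```

View pics/e.png

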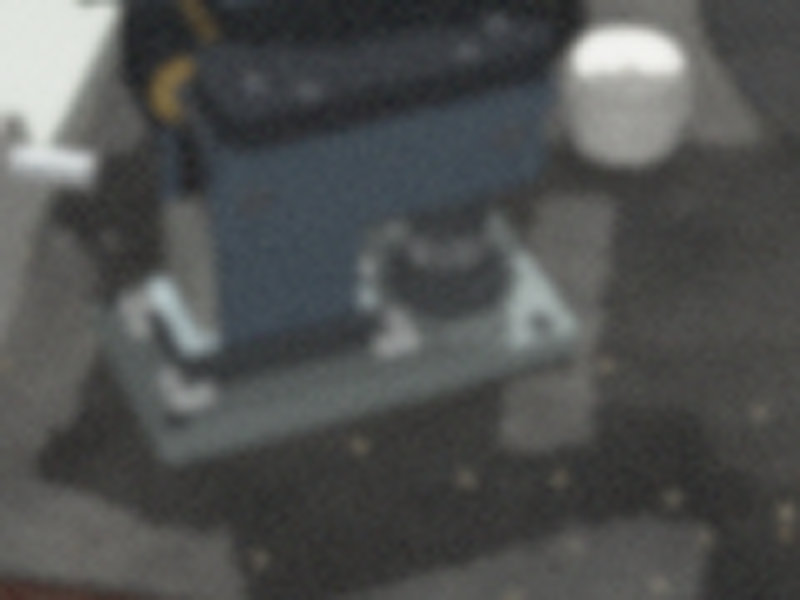

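The slide hovers just inside the corner angles: left end at (205,350), angles at (190,400) and (395,345). It is about centred, so lowering.

Request:
{"op": "steer_hand", "data": {
  "ticks": [-0.6,-0.8,3,0,0.015,0,0,3,0,0.015,0,0,1.5,0,0.015,0,0,0,0,0.015,0,0,0,0,0.015]
}}

```text
time_s: 14.9
ee_pos: [0.4949, 0.1055, 0.0436]
orientation: [2.998, 0.939, 0.0]
wrist_force: [0.5, 0.2, -0.8]
width: 0.0241
finger_force: 15.0
```

```bash
python3 go.py 0.4949 0.1055 0.0425 -0.964
```

```text
t 14.9 pos [0.4949 0.1055 0.0436] yaw_y -0.9639862328036203 tilt [0. 0.] F [ 0.4542  0.1897 -0.838 ] w 0.02406100362113891 q [0.0919 0.6206 1.8266 0.     0.6944 1.0559]
tool delta [ 0.     -0.      0.0011]
turn 1.3767196379799174e-05
```

To row units: 0.001 m is 1, 0.0005 m is 0.5.

Request:
{"op": "steer_hand", "data": {
  "ticks": [0,0,1,0,0.015,0,0,0.5,0,0.015,0,0,0,0,0.015]
}}

```text
time_s: 15.28
ee_pos: [0.4948, 0.1055, 0.0422]
orientation: [2.998, 0.939, 0.0]
wrist_force: [-0.3, -0.3, 2.2]
width: 0.0239
finger_force: 15.0
```

Request:
{"op": "steer_hand", "data": {
  "ticks": [0,0,0,0,0.03,0,0,0,0,0.04,0,0,0,0,0.04,0,0,0,0,0.04,0,0,-30,0,0.04,0,0,-30,0,0.05,0,0,-30,0,0.06,0,0,0,0,0.06]
}}

```text
time_s: 16.27
ee_pos: [0.4959, 0.1056, 0.1339]
orientation: [2.997, 0.938, 0.006]
wrist_force: [0.4, -0.4, 0.4]
width: 0.0597
finger_force: 0.0
```

```bash
python3 go.py 0.4568 0.0791 0.15 -0.58
python3 - <<'E'
from workcell import env
import cv2
s=env.grab_frame("side")["frame"]
cv2.imwrite("pics/f.png",cv2.resize(s[290:380,250:370],(800,600),interpolation=cv2.INTER_CUBIC))
E
```

```text
t 16.275 pos [0.4959 0.1056 0.1339] yaw_y -0.96400824326599 tilt [0.0037 0.0003] F [ 0.3717 -0.375   0.4304] w 0.05972554657072804 q [0.0919 0.4681 1.7576 0.     0.9122 1.0559]
tool delta [-0.0472 -0.0005 -0.0162]
turn -0.38400824326599015
```

View pics/f.png

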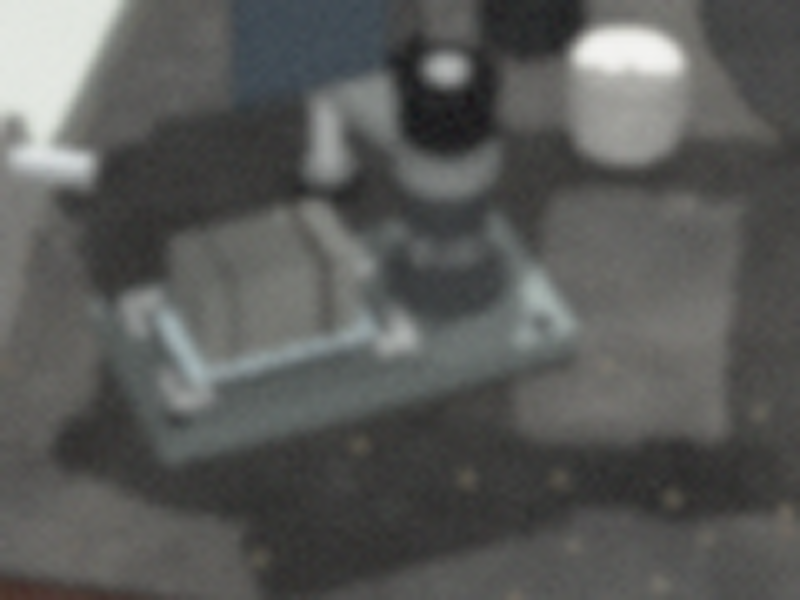

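The billet sits flat inside the four corner angles: slide corner at (205,383), near edge running to (375,330). The press arm is aside behind it. Back to the knob at the same yaw as before.

Request:
{"op": "steer_hand", "data": {
  "ticks": [0,0,-16,0,0.06,-23.6,0,0,0,0.06,-23.6,0,0,0,0.06,0,0,0,-2.56,0.06,0,0,0,-2.56,0.06,0,0,0,-2.56,0.06,0,0,0,0,0.06,0,0,0,0,0.06]
}}

```text
time_s: 17.32
ee_pos: [0.4558, 0.0785, 0.1476]
orientation: [-2.766, -1.489, 0.001]
wrist_force: [0.3, 0.5, -0.4]
width: 0.06
finger_force: 0.0
```

```bash
python3 go.py 0.4568 0.0791 0.095 -0.58
```

```text
t 17.325 pos [0.4558 0.0785 0.1476] yaw_y -0.582978718064895 tilt [-0.0008 -0.    ] F [ 0.3277  0.545  -0.4488] w 0.06004127575097306 q [ 0.0414  0.3981  1.8442 -0.      0.9002  0.6244]
tool delta [0.001  0.0005 0.0526]
turn -0.002978718064895025
```

To row units: 0.02 m is 20, 0.012 m is 12.

Request:
{"op": "steer_hand", "data": {
  "ticks": [0.7,0.5,20,0,0.06,0,0,20,0,0.06,0,0,12,0,0.06,0,0,0,0,0.06,0,0,0,0,0.06]
}}

```text
time_s: 17.95
ee_pos: [0.4571, 0.0789, 0.0965]
orientation: [2.764, 1.493, 0.001]
wrist_force: [0.0, 0.2, 0.7]
width: 0.0598
finger_force: 0.0
```

```bash
python3 go.py 0.4568 0.0791 0.085 -0.58
```

```text
t 17.95 pos [0.4571 0.0789 0.0965] yaw_y -0.5803851982907945 tilt [0.0005 0.    ] F [0.0218 0.1977 0.7393] w 0.05976484461562377 q [ 0.042   0.4881  1.8917 -0.      0.7613  0.6224]
tool delta [ 0.     -0.0004  0.0115]
turn -0.0003851982907945306
```

To row units: 0.006 m is 6, 0.0055 m is 5.5.

Request:
{"op": "steer_hand", "data": {
  "ticks": [0,-0.3,6,0,0.06,0,0,5.5,0,0.06,0,0,0,0,0.06,0,0,0,0,0.024,0,0,0,0,0.015,0,0,0,0,0.015,0,0,0,0,0.015],
  "force": 60
}}

```text
time_s: 18.82
ee_pos: [0.4568, 0.079, 0.0847]
orientation: [2.764, 1.493, 0.001]
wrist_force: [0.6, -1.8, 0.4]
width: 0.0237
finger_force: 60.1
```

```bash
python3 go.py
```

```text
t 18.825 pos [0.4568 0.079  0.0847] yaw_y -0.5799845086958431 tilt [ 0.0005 -0.0001] F [ 0.6192 -1.8212  0.3793] w 0.023680425711163064 q [ 0.0423  0.5098  1.9022 -0.0002  0.7291  0.6224]
```

Request:
{"op": "steer_hand", "data": {
  "ticks": [0,0,-4,0,0.015,0,0,-4,0,0.015,0,0,-4,0,0.015,0,0,-4,0,0.015,0,0,-4,0,0.015,0,0,-4,0,0.015,0,0,-3,0,0.015,0,0,-2,0,0.015,0,0,0,0,0.015,0,0,0,0,0.015]
}}

```text
time_s: 20.08
ee_pos: [0.4568, 0.0789, 0.1137]
orientation: [2.764, 1.493, 0.0]
wrist_force: [5.4, -2.5, -15.3]
width: 0.0232
finger_force: 60.0
```

```bash
python3 go.py
```

```text
t 20.075 pos [0.4568 0.0789 0.1137] yaw_y -0.579908785488351 tilt [ 0.0003 -0.0001] F [  5.3869  -2.4855 -15.3444] w 0.02321126694282643 q [ 0.0423  0.4567  1.877  -0.0002  0.8075  0.6223]
```

The rows are not in the units I measure in: shifts go in mm and turns go in units of 0.05 rad. I convert before sending: -0.001 m is -1.

Request:
{"op": "steer_hand", "data": {
  "ticks": [0,0,-1,0,0.015,0,0,0,0,0.015]
}}

```text
time_s: 20.32
ee_pos: [0.4567, 0.0789, 0.1147]
orientation: [2.764, 1.493, 0.0]
wrist_force: [5.1, -2.5, -15.5]
width: 0.0236
finger_force: 60.0
```

Request:
{"op": "steer_hand", "data": {
  "ticks": [0,0,-1,0,0.015,0,0,0,0,0.015,0,0,0,0,0.015]
}}

```text
time_s: 20.7
ee_pos: [0.4567, 0.0789, 0.1157]
orientation: [2.764, 1.493, 0.0]
wrist_force: [6.1, -2.3, -15.5]
width: 0.0231
finger_force: 60.0
```

```bash
python3 go.py
```

```text
t 20.7 pos [0.4567 0.0789 0.1157] yaw_y -0.5799870263453637 tilt [ 0.0003 -0.0001] F [  6.1354  -2.2765 -15.4933] w 0.023129844999610044 q [ 0.0423  0.4532  1.8751 -0.0002  0.813   0.6224]
```

To row units: -0.0007 m is -0.7.

Request:
{"op": "steer_hand", "data": {
  "ticks": [0,0,-0.7,0,0.015,0,0,0,0,0.015,0,0,0,0,0.015]
}}

```text
time_s: 21.08
ee_pos: [0.4567, 0.0789, 0.1161]
orientation: [2.764, 1.493, -0.0]
wrist_force: [7.3, -2.3, -23.6]
width: 0.0234
finger_force: 60.0
```

Request:
{"op": "steer_hand", "data": {
  "ticks": [0,0,-0.7,0,0.015,0,0,0,0,0.015,0,0,0,0,0.015]
}}

```text
time_s: 21.45
ee_pos: [0.4566, 0.0789, 0.1163]
orientation: [-2.764, -1.493, 0.001]
wrist_force: [9.3, -1.6, -35.5]
width: 0.0235
finger_force: 60.0
```

At the stop: the force jumped to 35 N. I'll back off slightly and swing back.

To row units: 0.001 m is 1, -0.1 rad is -2.

Request:
{"op": "steer_hand", "data": {
  "ticks": [0,0,1,0,0.015,0,0,0,-2,0.015,0,0,0,-2,0.015,0,0,0,-2,0.015,0,0,0,-2,0.015,0,0,0,-2,0.015,0,0,0,-2,0.015,0,0,0,-2,0.015,0,0,0,-2,0.015,0,0,0,-2,0.015,0,0,0,-2,0.015,0,0,0,-2,0.015,0,0,0,-2,0.015,0,0,0,-2,0.015,0,0,0,0,0.015,0,0,0,0,0.015]
}}

```text
time_s: 23.45
ee_pos: [0.4566, 0.0789, 0.116]
orientation: [-1.296, -2.862, 0.0]
wrist_force: [5.6, -2.2, -16.4]
width: 0.0233
finger_force: 60.0
```

```bash
python3 go.py
```

```text
t 23.45 pos [0.4566 0.0789 0.116 ] yaw_y 0.7200694055416079 tilt [-0.0001 -0.0001] F [  5.5911  -2.247  -16.3698] w 0.023303007011515647 q [ 0.0423  0.4526  1.8749 -0.0002  0.8142 -0.6777]
```

Request:
{"op": "steer_hand", "data": {
  "ticks": [0,0,1,0,0.015,0,0,1,0,0.015,0,0,1,0,0.015,0,0,1,0,0.015,0,0,0,0,0.015,0,0,0,0,0.015]
}}

```text
time_s: 24.2
ee_pos: [0.4566, 0.079, 0.112]
orientation: [-1.296, -2.862, 0.0]
wrist_force: [4.9, -3.2, -15.8]
width: 0.0231
finger_force: 60.0
```

Request:
{"op": "steer_hand", "data": {
  "ticks": [0,0,0.8,0,0.015,0,0,0,0,0.015,0,0,0,0,0.015]
}}

```text
time_s: 24.58
ee_pos: [0.4566, 0.0789, 0.1112]
orientation: [-1.296, -2.862, 0.0]
wrist_force: [4.1, -2.0, -15.7]
width: 0.0234
finger_force: 60.0
```

Request:
{"op": "steer_hand", "data": {
  "ticks": [0,0,0.8,0,0.015,0,0,0,0,0.015,0,0,0,0,0.015]
}}

```text
time_s: 24.95
ee_pos: [0.4566, 0.0789, 0.1104]
orientation: [-1.296, -2.862, 0.0]
wrist_force: [5.0, -2.6, -15.4]
width: 0.0235
finger_force: 60.0
```

To row units: 0.0005 m is 0.5.

Request:
{"op": "steer_hand", "data": {
  "ticks": [0,0,0.5,0,0.015,0,0,0,0,0.015,0,0,0,0,0.015]
}}

```text
time_s: 25.32
ee_pos: [0.4566, 0.0789, 0.1099]
orientation: [-1.296, -2.862, 0.0]
wrist_force: [4.9, -2.8, -14.8]
width: 0.0233
finger_force: 60.0
```

Request:
{"op": "steer_hand", "data": {
  "ticks": [0,0,0.5,0,0.015,0,0,0,0,0.015,0,0,0,0,0.015]
}}

```text
time_s: 25.7
ee_pos: [0.4565, 0.0789, 0.1096]
orientation: [1.296, 2.862, -0.0]
wrist_force: [1.7, -5.2, -4.3]
width: 0.0231
finger_force: 60.0
```

The foot touches the stone, at the expected 6 mm or so below the stop. A touch more, then release.

To row units: 0.0003 m is 0.3.

Request:
{"op": "steer_hand", "data": {
  "ticks": [0,0,0.3,0,0.015,0,0,0,0,0.015,0,0,0,0,0.015]
}}

```text
time_s: 26.08
ee_pos: [0.4565, 0.0789, 0.1094]
orientation: [1.296, 2.862, -0.0]
wrist_force: [-0.5, -5.6, 2.4]
width: 0.0235
finger_force: 60.0
```

Request:
{"op": "steer_hand", "data": {
  "ticks": [0,0,0,0,0.03,0,0,0,0,0.045,0,0,0,0,0.06,0,0,0,0,0.06,0,0,-30,0,0.06,0,0,-40,0,0.06,0,0,-40,0,0.06,0,0,0,0,0.06,0,0,0,0,0.06]
}}

```text
time_s: 27.2
ee_pos: [0.4563, 0.079, 0.2187]
orientation: [-1.296, -2.861, 0.0]
wrist_force: [0.2, 0.7, 0.1]
width: 0.06
finger_force: 0.0
```

```bash
python3 - <<'E'
from workcell import env
from h import *
# compare against the earlier view: knob cap and stud cap (bright spots) near the press, side and top
s=env.grab_frame("side")["frame"];g=cv2.cvtColor(s,cv2.COLOR_BGR2GRAY)
def pr(n,X): p=P[n]@np.r_[X,1];return p[:2]/p[2]
for nm,X in(("knob",(.4567,.079,.103)),("stud",(.4567+.0386,.079+.0268,.086)),("stone",(.4952,.1057,.040))):
    u,v=pr("side",X).round().astype(int);w=g[v-6:v+7,u-6:u+7].astype(float)
    m=w>w.min()+.75*(w.max()-w.min());yy,xx=np.nonzero(m);print(nm,(u,v),"max",w.max(),"bright centroid off",xx.mean()-6,yy.mean()-6)
np.save("s.npy",g)
E
```

```text
knob (np.int64(317), np.int64(287)) max 138.0 bright centroid off -0.35294117647058787 0.2941176470588234
stud (np.int64(289), np.int64(303)) max 150.0 bright centroid off 0.0 0.20000000000000018
stone (np.int64(290), np.int64(326)) max 164.0 bright centroid off -0.5 -4.222222222222222
```

The knob and stud caps project within half a pixel of where they should be for the clamped pose (plunger 25 mm, arm over the billet). The gripper is clear, so I'm handing in.

```bash
python3 -c "
from workcell import env
print(env.hand_in())"
```

```text
the job is handed in; nothing more can be done
None
```

The billet is seated slide-down in the nest with the press foot clamped on it. The arm was held on every lowering, the gripper is clear, and the job was handed in at about 27 s; no verdict was returned.

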